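Close and lock the egg case

TASK

Close up the glass-topped egg case: with your fingertips push its two sliding lids fully home, the left lid to the left end and the right lid to the right end, and then press the plunger lock between them all the way down. Only push and press, do not pick anything up, and leave the other things on the table where they stand.

Things in the scene. Friction and masses are not known exactly. Their poses are not given: they have to be found in the camera images.
- egg_case: Fixed showcase, 220 (x) x 340 (y) x 108 mm, aluminium and clear plastic; origin at the centre of its underside, x away from the robot at yaw 0, y to its left end. Two clear framed lids, each 171 mm long, 200 wide, 8 thick, run along its y in tracks and cannot be lifted out. Undersides: left lid 92.5 mm, right lid 83 mm above the table. Both home, the left overlaps the right by 26 mm in the middle.
- left_lid (a joint): How far the left (upper) lid is open, m: 0 is home against the left end stop, growing as it slides to the right end (case -y), at most 0.10. About 2 N of friction; stays where it is left.
- right_lid (a joint): How far the right (lower) lid is open, m: 0 is home against the right end stop, growing as it slides to the left end (case +y), at most 0.10. About 2 N of friction; stays where it is left. While the left lid is open its edge may leave no room for a finger in front of the right lip.
- left_lip (a point): Middle of the upright face by which the left lid is pushed shut, toward case +y. It belongs to a ridge on the lid, 110 mm long in case x, 18 mm high, face 16 mm from the lid's left edge, back sloping down to that edge. The point is 10 mm above the lid's top, 110.5 mm above the table. Axes as the case's.
- right_lip (a point): The same on the right lid, pushed toward case -y: face 16 mm from the lid's right edge; the point is 10 mm above that lid's top, 101 mm above the table, 8 mm below the ridge's top. Axes as the case's.
- lock_top (a point): Centre of the top of the plunger: a steel button 18 mm across in a round housing 25 mm across on the left lid's right-hand edge strip. It rides with that lid and is over the middle of the case when the lid is home. Up, its top is 122.5 mm above the table and 13 mm above its housing.
- lock (a joint): How far the plunger is pressed, m: 0 up, 0.009 fully down. About 4 N of friction; it stays down. Its 7 mm pin enters a 12 mm hole in the right lid that lies under it only when both lids are home; otherwise the pin strikes the right lid and the plunger stops after about 2 mm, and the lids then drag on each other.
- egg_card: Bystander: price card upright in a black block, 32 x 100 x 81 mm, behind the case. Origin under its centre.
- pepper_jar: Bystander: spice jar, 44 mm across, 96 mm high, behind the case. Origin under its centre.
- ginger: Bystander: knob of ginger, 62 x 49 x 35 mm, behind the case, between the price card and the spice jar. Origin under its centre.
- calculator: Bystander: pocket calculator lying flat, 110 x 68 x 17 mm, right of the case near the front edge. Origin under its centre.
- marker: Bystander: pen lying flat, 135 mm long, 16 mm thick, at the front right. Origin under its centre.
- tape_roll: Bystander: roll of tape lying flat, 96 mm across, 48 mm high, at the right. Origin under its centre.
- tea_mug: Bystander: mug, 78 mm across and 116 mm with its handle, 97 mm high, at the far right. Origin under its middle.

How it is judged:
On the way, in this order (a step that is already met when the one before it is completed fails the run):
1. both lids are pushed home (value of joint each of left_lid, right_lid below 0.003 m), for 0.2 s.
2. the plunger is pressed down, its pin in the right lid (value of joint lock above 0.0075 m), for 0.2 s.
At the end, for the whole second after the job is handed in: Both lids are within 3 mm of home and the plunger is at least 7.5 of its 9 mm down (all of step 1 and value of joint lock above 0.0075 m); the robot touches nothing.
It fails at once if a bystander is picked up or pushed more than 20 mm (distance of any of egg_card, pepper_jar, ginger, calculator, marker, tape_roll, tea_mug from where it was at the start of the episode above 0.02 m).
It also fails if it takes over 48 s, if anything falls off the work surface, if the arm or the gripper's body presses on something with over 40 N, if the wrist force passes 120 N, or if a joint passes its speed limit or range.

ROBOT

A 7-joint arm with a two-finger parallel gripper is mounted at the origin on a cart in front of the work surface, level with it; the furniture and walls round the work are solid. World frame = base frame: x ahead of the robot, y to its left, z up, the work surface at z = 0. Lengths are in m, angles in rad, forces in N, time in s.
With the tool pointing down it reaches from about 0.4 to 0.85 m from the base axis. Payload 10.4 kg.
Tool frame: the origin (TCP) lies on the centre line of the jaws, within the pads' length; the fingertips stand 22 mm ahead of it and the grasp point (between the pads) lies 3 mm ahead of it; z points along the fingers, y is the line along which they close (so a half turn about z gives the same grasp; the last joint's range is limited). The gripper opens to 87 mm and grips with 3 to 60 N. Pads are 19 mm wide; open, the fingers measure 117 mm over their backs; the gripper's body (75 mm by 190 mm) begins 51 mm behind the grasp point.
Start: joints at [-1.318, 0.332, -0.065, 1.46, 0.022, 1.35, -0.088], TCP at [0.17, 0.601, 0.245] pointing down, gripper open.
Joint ranges: [-2.6, 2.6], [-0.5, 2.12], [-1.47, 1.34], [0.16, 2.42], [-1.27, 4.41], [0.06, 2.06], [-2.6, 2.6]. Speed limits (rad/s): [2.22, 2.22, 2.79, 2.79, 3.14, 3.14, 3.14].

INTERFACE

Orientations are given as a unit quaternion [x, y, z, w].
In Python, from bench import r gives the robot as it stands.
- The arm moves only by the tool step_hand, called by a JSON object that holds its "name" and its "arguments". Schema: {"type":"object","properties":{"ticks":{"type":"object","properties":{"motion":{"type":"array","items":{"type":"array","items":{"type":"number"},"minItems":5,"maxItems":5},"minItems":1,"maxItems":12}},"additionalProperties":false,"required":["motion"]},"grip_n":{"type":"number"},"only":{"type":"string"},"quiet":{"type":"boolean"},"lines":{"type":"string"}},"required":["ticks"],"additionalProperties":false}. ticks is an object whose key "motion" holds a list of rows, 1 to 12 of them, each of 5 numbers: dx, dy, dz in normalised numbers (1 is 50 cm), then a turn about the tool's z in parts of the range, where 1.0 means pi/2 rad, then the finger opening in m; each row is the pose to reach, as a shift and turn from the pose commanded when the call began, along the tool's axes at that moment; what a row does not reach only later rows make up. A row lasts 1/10 s, in which the tool goes at most 0.05 m and 0.15 rad, less where a joint would pass 70% of its speed; a pose out of reach is approached as far as the arm can. The fingers move at their own pace and stop on an object; grip_n is the grip in N (left out, the last holds). Time passes only in rows, so rows that do not move let the fingers close. The tool returns the time, the measured TCP pose, the force, the opening and the grip force at its end. only (a regular expression) keeps the lines of the reply that match it, lines (a string "A,B") keeps lines A to B, and quiet returns only ok. A shift or turn number past 1, either way, is cut back to 1. Input that does not fit is refused with a message, and nothing moves.
- r.read_state(): the state, without advancing time (a new reading comes with each control period).
- r.camera(name): name is "scene" or "top" or "wrist"; returns a dict with "img" (400x640x3 uint8, red, green, blue), "fx", "fy", "cx", "cy" (pixels), "pose" (4x4, takes a point from camera to world coordinates). Camera axes: x right, y down, z forward; pixel columns grow to the right and rows downward; lengths in m; the calibration is good to about 2 mm. A picture is of the moment at which its call begins. There is no depth.
- r.close_job(): hands the job in; it is judged then, once.
The state is a dict: "time": time; "joint_positions": joint angles; "joint_vel": joint speeds; "joint_torque": joint torques, N m; "ee_pos": TCP position; "eef_rot": TCP orientation; "ft_force": force on the tool from outside, world axes, zero at the start; "torque": the same for the moment, N m; "width": finger opening in m; "grip_force": force on a finger pad.
Only numpy, scipy, OpenCV 4.12 (cv2) and the standard library are available. Lean on these libraries where they do the work, as an engineer would, in place of code of your own. Each camera call takes 0.05 s, during which the arm holds its last target. There are 200 camera calls.

## Working session

There is one attempt and no reset: what is moved stays moved. The work goes in short steps, Python scripts to look and compute and a tool call to move; the robot and the scene stay as the last step left them, time stands still between calls to the robot, and variables do not carry over. Pictures are saved under pics/ and viewed, at most 10 in all, crops included, and the job is handed in when it is done.

```bash
ls; mkdir -p pics; python3 - <<'E'
from bench import r
import cv2,numpy as np
for n in("top","scene"):
    c=r.camera(n); cv2.imwrite(f"pics/{n}0.png",c["img"][:,:,::-1])
    print(n,c["fx"],c["cx"],c["cy"],np.round(c["pose"],4).tolist())
s=r.read_state();print(s["time"],s["ee_pos"],s["eef_rot"],s["width"],s["ft_force"])
E
```

```text
bench.py
pics
top 461.3212484124101 315.87587306425667 199.20024303747778 [[-0.0185, -0.9827, 0.1843, 0.2865], [-0.9998, 0.0202, 0.0072, 0.0091], [-0.0108, -0.1842, -0.9828, 1.4701], [0.0, 0.0, 0.0, 1.0]]
scene 494.65551278272534 319.8815750167898 198.98008585307235 [[0.6902, -0.3737, 0.6196, -0.3393], [-0.7234, -0.334, 0.6043, -0.8365], [-0.0189, -0.8653, -0.5008, 0.8214], [0.0, 0.0, 0.0, 1.0]]
0.1 [0.17008791 0.60108195 0.2438299 ] [ 1.37445216e-01  9.90509166e-01 -6.33036512e-04 -6.55783382e-05] 0.08697421143184884 [ 0.12826927  0.51328696 -0.10441051]
```

View pics/top0.png

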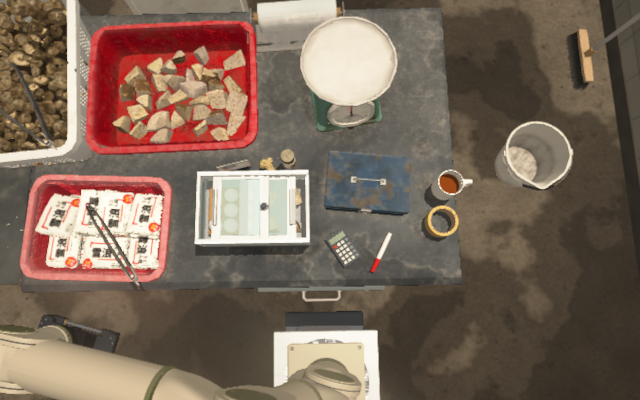

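View pics/scene0.png

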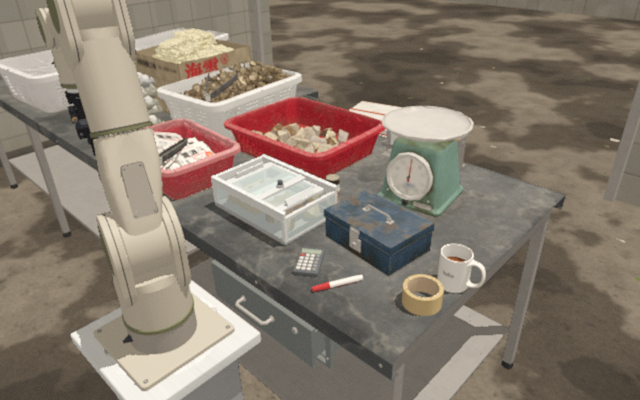

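The top view shows the case at about (195–310, 170–247), with the lock near (264, 206). The bystanders are behind it and to its right. I'll enlarge the case in both views.

```bash
python3 - <<'E'
import cv2,numpy as np
a=cv2.imread("pics/top0.png")[160:255,185:320]; b=cv2.imread("pics/scene0.png")[150:245,205:345]
a=cv2.resize(a,None,fx=5.5,fy=5.5,interpolation=2)
cv2.imwrite("pics/a.png",a)
b=cv2.resize(b,None,fx=5.5,fy=5.5,interpolation=2);cv2.imwrite("pics/b.png",b)
E
```

```text
(no output)
```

View pics/a.png

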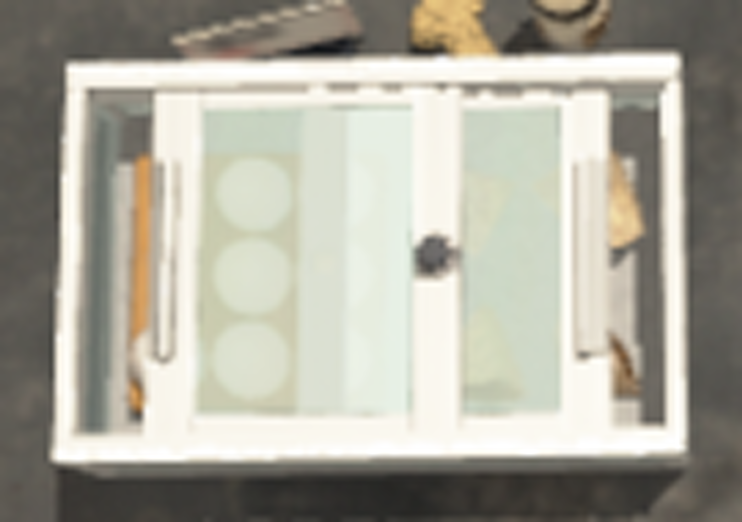

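View pics/b.png

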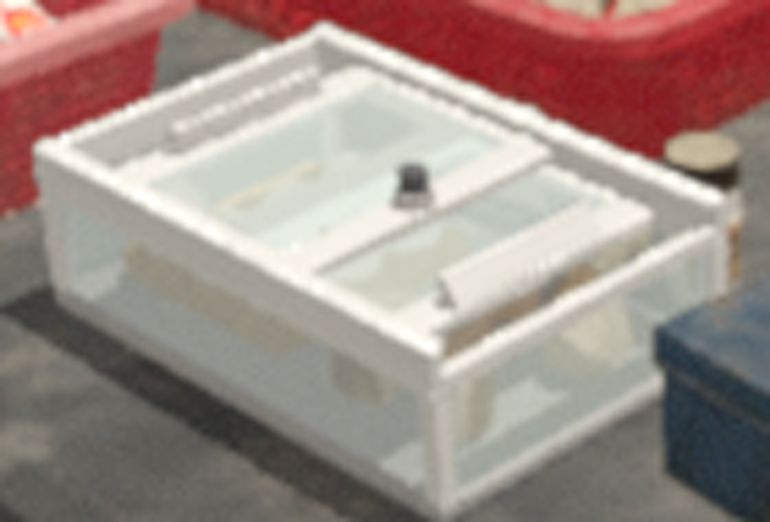

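The crop shows the left lid about 40 mm open (lip face near crop x=177), the right lid about 26 mm open (lip face near x=575), and the lock at (435, 250). Next I'll compute the geometry.

```bash
cat > h.py <<'E'
import numpy as np
from bench import r
from scipy.spatial.transform import Rotation as R
def ray(c,u,v,z):
    P=np.array(c["pose"]); d=P[:3,:3]@[(u-c["cx"])/c["fx"],(v-c["cy"])/c["fy"],1]
    return P[:3,3]+d*(z-P[2,3])/d[2]
def to_tool(p,s=None):
    s=s or r.read_state(); return R.from_quat(s["eef_rot"]).inv().apply(np.array(p)-s["ee_pos"])
E
python3 - <<'E'
from h import *
c=r.camera("top"); k=lambda x,y:((x+.5)/5.5-.5+185,(y+.5)/5.5-.5+160)
q=dict(TL=(66,62,.108),TR=(682,55,.108),BL=(55,458,.108),BR=(687,458,.108),lock=(435,247,.1225),lL1=(177,160,.1185),lL2=(173,355,.1185),lR1=(575,160,.109),lR2=(577,352,.109),
 Ledge=(150,270,.1005),Redge=(612,270,.091),Lright=(462,270,.1005))
W={n:ray(c,*k(x,y),z) for n,(x,y,z) in q.items()}
cen=sum(W[n] for n in("TL","TR","BL","BR"))/4
ey=(W["TL"]+W["BL"]-W["TR"]-W["BR"])/2; ex=(W["TL"]+W["TR"]-W["BL"]-W["BR"])/2
print("len",np.linalg.norm(ey),np.linalg.norm(ex),"yaw",np.arctan2(-ey[0],ey[1]),np.arctan2(ex[1],ex[0]))
yaw=np.arctan2(-ey[0],ey[1]);Rz=R.from_euler("z",yaw)
print("centre",cen)
for n in W: print(n,W[n].round(4),"case",Rz.inv().apply(W[n]-cen)[:2].round(4))
# scene check of lock top
s=r.camera("scene"); print("lock scene",ray(s,205+412/5.5,150+170/5.5,.1225))
E
```

```text
len 0.3408209460233891 0.22110612999367077 yaw -0.0145508618567693 -0.0007471112128234424
centre [0.52506889 0.21029832 0.108     ]
TL [0.6373 0.3809 0.108 ] case [0.1097 0.1722]
TR [0.634  0.0395 0.108 ] case [ 0.1114 -0.1692]
BL [0.4178 0.3805 0.108 ] case [-0.1097  0.1686]
BR [0.4112 0.0403 0.108 ] case [-0.1114 -0.1716]
lock [0.5264 0.1742 0.1225] case [ 0.0018 -0.0361]
lL1 [0.5782 0.3157 0.1185] case [0.0516 0.1062]
lL2 [0.471  0.3156 0.1185] case [-0.0556  0.1045]
lR1 [0.5757 0.0991 0.109 ] case [ 0.0522 -0.1105]
lR2 [0.4696 0.0989 0.109 ] case [-0.0539 -0.1122]
Ledge [0.5207 0.3333 0.1005] case [-0.0062  0.123 ]
Redge [0.5171 0.0804 0.091 ] case [-0.006 -0.13 ]
Lright [0.5172 0.1621 0.1005] case [-0.0072 -0.0483]
lock scene [0.52372776 0.17212848 0.1225    ]
```

The measured sizes match the given ones (340.8 × 221 mm). Left lid open about 36 mm, right lid about 30 mm. First move: above the left lid, fingers closed, square to the case.

The rows are not in the units I measure in: shifts go in shares of 50 cm and turns go in shares of pi/2 rad. I convert before sending: -0.43 m / 0.5 = -0.86, -0.22 m / 0.5 = -0.44, -0.17 rad / 1.5708 = -0.1082.

{"name": "step_hand", "arguments": {"ticks": {"motion":[[-0.08, -0.04, 0, -0.0127, 0], [-0.16, -0.08, 0, -0.0318, 0], [-0.24, -0.12, 0, -0.0509, 0], [-0.32, -0.16, 0, -0.07, 0], [-0.4, -0.2, 0, -0.0891, 0], [-0.48, -0.24, 0, -0.1082, 0], [-0.56, -0.28, 0, -0.1273, 0], [-0.64, -0.33, 0, -0.1464, 0], [-0.72, -0.37, 0, -0.1687, 0], [-0.8, -0.41, 0, -0.1687, 0], [-0.86, -0.44, 0, -0.1687, 0], [-0.86, -0.44, 0, -0.1687, 0]]}, "grip_n": 10}}

```text
time: 1.4
ee_pos: [0.5275, 0.2674, 0.2443]
eef_rot: [0.009, 1.0, -0.001, 0.001]
ft_force: [0.3, -0.5, -0.5]
width: 0.0023
grip_force: 0.0
```

```bash
python3 -c "
from h import *
s=r.read_state();print(s['time'],s['ft_force'],R.from_quat(s['eef_rot']).as_matrix().round(3).tolist(),to_tool([.5245,.272,.128],s),s['width'])"
```

```text
1.4 [ 0.26289573 -0.52656146 -0.46085876] [[-1.0, 0.019, 0.001], [0.019, 1.0, -0.002], [-0.001, -0.002, -1.0]] [0.00321388 0.00479436 0.11633391] 0.002259535077968144
```

To row units: 0.116 m / 0.5 = 0.232, 0.11 m / 0.5 = 0.22.

{"name": "step_hand", "arguments": {"ticks": {"motion":[[0.006, 0, 0.08, 0, 0], [0.006, 0, 0.16, 0, 0], [0.006, 0, 0.2, 0, 0], [0.006, 0, 0.22, 0, 0], [0.006, 0, 0.232, 0, 0], [0.006, 0, 0.232, 0, 0]]}}}

```text
time: 2.0
ee_pos: [0.5211, 0.273, 0.1288]
eef_rot: [0.005, 1.0, 0.0, 0.0]
ft_force: [0.4, 0.2, 0.9]
width: 0.0005
grip_force: 0.0
```

{"name": "step_hand", "arguments": {"ticks": {"motion":[[0, 0.02, 0, 0, 0], [0, 0.036, 0, 0, 0], [0, 0.048, 0, 0, 0], [0, 0.058, 0, 0, 0], [0, 0.066, 0, 0, 0], [0, 0.074, 0, 0, 0], [0, 0.082, 0, 0, 0], [0, 0.09, 0, 0, 0], [0, 0.098, 0, 0, 0], [0, 0.106, 0, 0, 0]]}}}

```text
time: 3.0
ee_pos: [0.5216, 0.3258, 0.1285]
eef_rot: [0.005, 1.0, -0.0, -0.0]
ft_force: [-0.5, -2.2, -0.1]
width: 0.0003
grip_force: 1.1
```

To row units: 0.015 m / 0.5 = 0.03, 0.014 m / 0.5 = 0.028.

{"name": "step_hand", "arguments": {"ticks": {"motion":[[0, 0.006, 0, 0, 0], [0, 0.012, 0, 0, 0], [0, 0.016, 0, 0, 0], [0, 0.02, 0, 0, 0], [0, 0.024, 0, 0, 0], [0, 0.026, 0, 0, 0], [0, 0.028, 0, 0, 0], [0, 0.03, 0, 0, 0]]}}}

```text
time: 3.8
ee_pos: [0.5217, 0.3406, 0.1285]
eef_rot: [0.005, 1.0, -0.0, -0.0]
ft_force: [-1.3, -2.5, 0.4]
width: 0.0002
grip_force: 1.0
```

{"name": "step_hand", "arguments": {"ticks": {"motion":[[0, 0.004, 0, 0, 0], [0, 0.006, 0, 0, 0], [0, 0.008, 0, 0, 0]]}}}

```text
time: 4.1
ee_pos: [0.5218, 0.3448, 0.1285]
eef_rot: [0.005, 1.0, 0.0, -0.0]
ft_force: [-1.5, -1.8, -0.4]
width: 0.0005
grip_force: 1.0
```

To row units: 0.003 m / 0.5 = 0.006, 0.002 m / 0.5 = 0.004.

{"name": "step_hand", "arguments": {"ticks": {"motion":[[0, 0.002, 0, 0, 0], [0, 0.004, 0, 0, 0], [0, 0.006, 0, 0, 0]]}}}

```text
time: 4.4
ee_pos: [0.5219, 0.3455, 0.1284]
eef_rot: [0.006, 1.0, -0.002, -0.001]
ft_force: [-5.3, -12.2, 6.1]
width: 0.0003
grip_force: 6.1
```

{"name": "step_hand", "arguments": {"ticks": {"motion":[[0, 0.002, 0, 0, 0], [0, 0.004, 0, 0, 0], [0, 0.006, 0, 0, 0]]}}}

```text
time: 4.7
ee_pos: [0.522, 0.3457, 0.1283]
eef_rot: [0.007, 1.0, -0.004, -0.001]
ft_force: [-6.5, -20.1, 9.9]
width: 0.0005
grip_force: 10.7
```

```bash
python3 -c "
from h import *;import cv2
for n in('top','scene'):cv2.imwrite(f'pics/{n}1.png',r.camera(n)['img'][:,:,::-1])
a=cv2.imread('pics/scene1.png')[110:245,195:355];cv2.imwrite('pics/c.png',cv2.resize(a,None,fx=4.4,fy=4.4,interpolation=2))"
```

```text
(no output)
```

View pics/c.png

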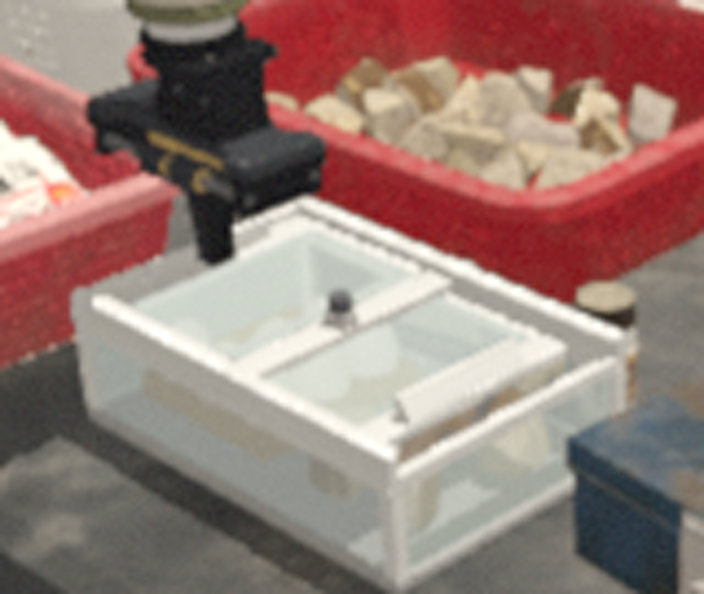

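The left lid is home: it sits hard against its stop at 20 N, and the lock is now mid-case. Now I'll retreat and go to the right lip.

To row units: -0.215 m / 0.5 = -0.43, -0.06 m / 0.5 = -0.12.

{"name": "step_hand", "arguments": {"ticks": {"motion":[[0, -0.03, 0, 0, 0], [0, -0.04, -0.06, 0, 0], [0, -0.06, -0.12, 0, 0], [0, -0.14, -0.12, 0, 0], [0, -0.22, -0.12, 0, 0], [0, -0.3, -0.12, 0, 0], [0, -0.38, -0.12, 0, 0], [0, -0.43, -0.12, 0, 0], [0, -0.43, -0.12, 0, 0], [0, -0.43, -0.12, 0, 0]]}}}

```text
time: 5.8
ee_pos: [0.5199, 0.136, 0.189]
eef_rot: [0.006, 1.0, 0.001, 0.001]
ft_force: [0.1, 0.2, -0.1]
width: 0.0006
grip_force: 0.0
```

```bash
python3 -c "
from h import *
s=r.read_state();c=r.camera('top');W=ray(c,264,205.5,.1225);print(to_tool([.522,.135,.119],s),s['ee_pos'],s['ft_force'])"
```

```text
[-0.00203917 -0.00104977  0.06999128] [0.51987744 0.13597297 0.18898991] [ 0.08374247  0.15276972 -0.06830714]
```

To row units: 0.07 m / 0.5 = 0.14, 0.06 m / 0.5 = 0.12.

{"name": "step_hand", "arguments": {"ticks": {"motion":[[0, 0, 0.06, 0, 0], [0, 0, 0.1, 0, 0], [0, 0, 0.12, 0, 0], [0, 0, 0.132, 0, 0], [0, 0, 0.14, 0, 0], [0, 0, 0.14, 0, 0]]}}}

```text
time: 6.45
ee_pos: [0.5197, 0.136, 0.1187]
eef_rot: [0.005, 1.0, 0.0, 0.0]
ft_force: [-0.1, -1.0, -0.3]
width: 0.0003
grip_force: 0.0
```

{"name": "step_hand", "arguments": {"ticks": {"motion":[[0, -0.02, 0, 0, 0], [0, -0.036, 0, 0, 0], [0, -0.046, 0, 0, 0], [0, -0.054, 0, 0, 0], [0, -0.062, 0, 0, 0], [0, -0.07, 0, 0, 0], [0, -0.078, 0, 0, 0], [0, -0.086, 0, 0, 0], [0, -0.094, 0, 0, 0], [0, -0.102, 0, 0, 0], [0, -0.106, 0, 0, 0], [0, -0.11, 0, 0, 0]]}}}

```text
time: 7.65
ee_pos: [0.519, 0.0805, 0.1185]
eef_rot: [0.005, 1.0, 0.0, 0.0]
ft_force: [1.3, 1.7, 1.2]
width: 0.0005
grip_force: 1.1
```

To row units: -0.004 m / 0.5 = -0.008, -0.003 m / 0.5 = -0.006.

{"name": "step_hand", "arguments": {"ticks": {"motion":[[0, -0.002, 0, 0, 0], [0, -0.004, 0, 0, 0], [0, -0.006, 0, 0, 0], [0, -0.008, 0, 0, 0]]}}}

```text
time: 8.05
ee_pos: [0.519, 0.0794, 0.1186]
eef_rot: [0.004, 1.0, 0.002, 0.0]
ft_force: [1.7, 13.4, -2.2]
width: 0.0004
grip_force: 6.7
```

{"name": "step_hand", "arguments": {"ticks": {"motion":[[0, -0.002, 0, 0, 0], [0, -0.004, 0, 0, 0], [0, -0.006, 0, 0, 0]]}}}

```text
time: 8.35
ee_pos: [0.5189, 0.0793, 0.1186]
eef_rot: [0.003, 1.0, 0.003, 0.001]
ft_force: [3.0, 22.2, -4.9]
width: 0.0003
grip_force: 11.3
```

Right lid is home too: hard stop at 22 N. The two stops put the case centre at y = 0.2125. I'll lift off and check the lids and lock in the top view.

To row units: -0.13 m / 0.5 = -0.26, -0.1 m / 0.5 = -0.2.

{"name": "step_hand", "arguments": {"ticks": {"motion":[[0, 0.03, 0, 0, 0], [0, 0.034, -0.06, 0, 0], [0, 0.034, -0.12, 0, 0], [0, 0.034, -0.2, 0, 0], [0, 0, -0.26, 0, 0], [0, -0.04, -0.26, 0, 0], [0, -0.04, -0.26, 0, 0]]}}}

```text
time: 9.05
ee_pos: [0.5188, 0.0504, 0.2493]
eef_rot: [0.008, 1.0, -0.001, 0.0]
ft_force: [0.6, -0.3, -0.3]
width: 0.0004
grip_force: 0.0
```

```bash
python3 -c "
from h import *;import cv2
c=r.camera('top');a=c['img'][:,:,::-1][160:255,185:320];cv2.imwrite('pics/d.png',cv2.resize(a,None,fx=5.5,fy=5.5,interpolation=2))
g=a.max(2).astype(int);g[:,:]=g
m=(g<110).astype('uint8');n,l,st,ce=cv2.connectedComponentsWithStats(m)
for i in range(1,n):
  if st[i,4]>5:
    u,v=ce[i]+[185,160];print(st[i].tolist(),ray(c,u,v,.1225).round(4))"
```

```text
[0, 0, 102, 95, 2179] [0.49   0.3223 0.1225]
[50, 0, 31, 10, 135] [0.646  0.2089 0.1225]
[38, 7, 5, 2, 9] [0.6423 0.292  0.1225]
[81, 18, 13, 31, 293] [0.5578 0.1534 0.1225]
[64, 44, 5, 6, 16] [0.52   0.2122 0.1225]
```

View pics/d.png

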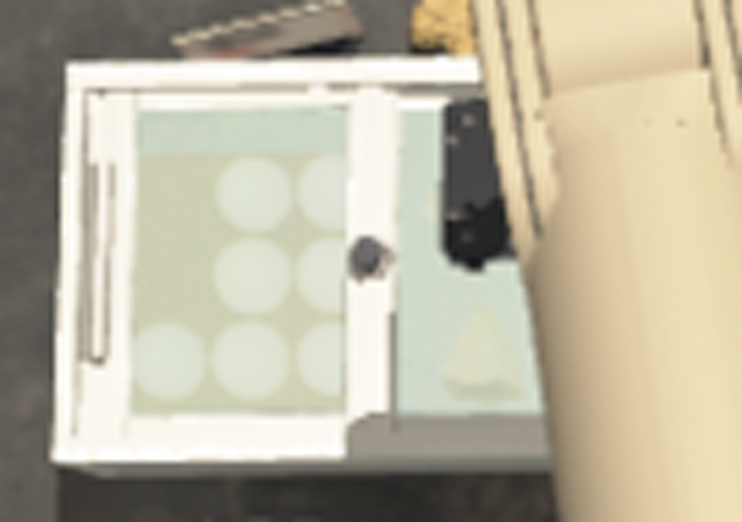

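The top view shows the left lid home and the lock at crop (368, 255), which gives about (0.522, 0.212). That agrees with the stops' midpoint. Now I'll hover above it.

To row units: 0.162 m / 0.5 = 0.324, 0.15 m / 0.5 = 0.3.

{"name": "step_hand", "arguments": {"ticks": {"motion":[[-0.008, 0.08, 0, 0, 0], [-0.008, 0.16, 0, 0, 0], [-0.008, 0.24, 0.04, 0, 0], [-0.008, 0.3, 0.1, 0, 0], [-0.008, 0.324, 0.15, 0, 0], [-0.008, 0.324, 0.18, 0, 0], [-0.008, 0.324, 0.18, 0, 0], [-0.008, 0.324, 0.18, 0, 0]]}}}

```text
time: 9.9
ee_pos: [0.5248, 0.2144, 0.1591]
eef_rot: [0.006, 1.0, -0.0, 0.0]
ft_force: [0.2, -1.1, -0.9]
width: 0.0003
grip_force: 0.0
```

```bash
python3 -c "
from h import *
print(to_tool([.5225,.2125,.1445]))"
```

```text
[ 0.00229856 -0.00195351  0.01459705]
```

To row units: 0.019 m / 0.5 = 0.038, 0.017 m / 0.5 = 0.034.

{"name": "step_hand", "arguments": {"ticks": {"motion":[[0.002, -0.004, 0.012, 0, 0], [0.002, -0.004, 0.022, 0, 0], [0.002, -0.004, 0.026, 0, 0], [0.002, -0.004, 0.03, 0, 0], [0.002, -0.004, 0.034, 0, 0], [0.002, -0.004, 0.038, 0, 0]]}}}

```text
time: 10.5
ee_pos: [0.5235, 0.2133, 0.1397]
eef_rot: [0.006, 1.0, -0.0, 0.0]
ft_force: [-0.8, -2.1, 3.4]
width: 0.0003
grip_force: 1.9
```

{"name": "step_hand", "arguments": {"ticks": {"motion":[[0, 0, 0.002, 0, 0], [0, 0, 0.004, 0, 0], [0, 0, 0.006, 0, 0], [0, 0, 0.008, 0, 0], [0, 0, 0.01, 0, 0]]}}}

```text
time: 11.0
ee_pos: [0.5237, 0.2136, 0.1357]
eef_rot: [0.006, 1.0, 0.0, 0.0]
ft_force: [-7.6, -5.7, 20.9]
width: 0.0001
grip_force: 10.8
```

To row units: 0.002 m / 0.5 = 0.004, 0.001 m / 0.5 = 0.002.

{"name": "step_hand", "arguments": {"ticks": {"motion":[[0, 0, 0.002, 0, 0], [0, 0, 0.004, 0, 0], [0, 0, 0.004, 0, 0], [0, 0, 0.004, 0, 0]]}}}

```text
time: 11.4
ee_pos: [0.5238, 0.2136, 0.1355]
eef_rot: [0.006, 1.0, 0.001, 0.001]
ft_force: [-12.9, -8.0, 30.7]
width: 0.0
grip_force: 15.6
```

{"name": "step_hand", "arguments": {"ticks": {"motion":[[0, 0, -0.04, 0, 0], [0, 0, -0.12, 0, 0], [0, 0, -0.2, 0, 0], [0, -0.08, -0.26, 0, 0], [0, -0.16, -0.3, 0, 0], [0, -0.24, -0.34, 0, 0], [0, -0.32, -0.34, 0, 0], [0, -0.32, -0.34, 0, 0]]}}}

```text
time: 12.2
ee_pos: [0.5221, 0.0479, 0.3034]
eef_rot: [0.009, 1.0, -0.0, 0.001]
ft_force: [-0.7, 0.1, -0.4]
width: 0.0004
grip_force: 0.0
```

```bash
python3 -c "
from h import *;import cv2
c=r.camera('top');cv2.imwrite('pics/t2.png',c['img'][:,:,::-1])
b=r.camera('scene')['img'][:,:,::-1][130:250,195:355];cv2.imwrite('pics/e.png',cv2.resize(b,None,fx=4.8,fy=4.8,interpolation=2))"
```

```text
(no output)
```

View pics/e.png

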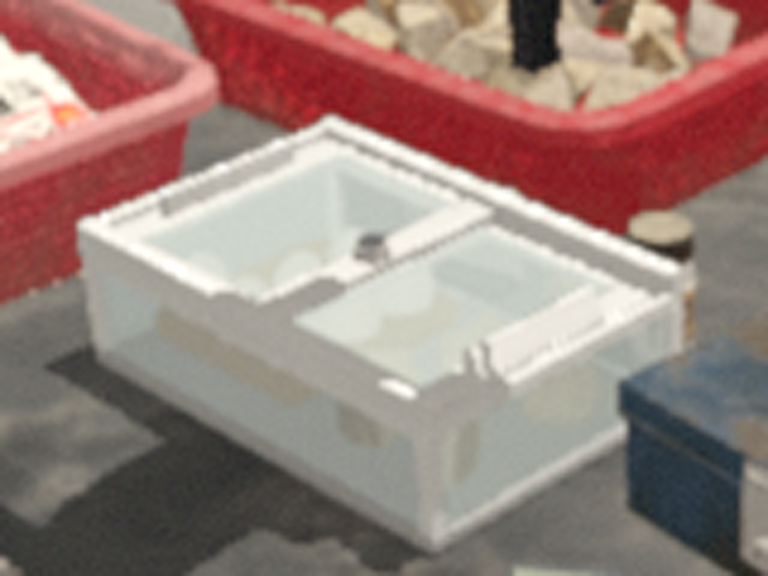

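The scene view shows both lids closed and the plunger low in its housing at crop (370, 245). The arm is clear of everything.

```bash
python3 -c "
from bench import r
print(r.close_job())"
```

```text
the job is handed in; nothing more can be done
None
```

Both lids are pushed home and the plunger lock is pressed down; the arm is clear, I moved none of the other things, and the job was handed in at about 12 s (no verdict was returned).

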